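# Slide open the star peg-game box at the toy turner's stall

### The arm

A 7-joint arm with a two-finger parallel gripper is mounted at the origin on the work surface. World frame = base frame: x ahead of the robot, y to its left, z up, the work surface at z = 0. Lengths are in m, angles in rad, forces in N, time in s.
With the tool pointing down it reaches from about 0.4 to 0.85 m from the base axis. Payload 10.4 kg.
Tool frame: the origin (TCP) lies between the finger pads; the fingertips stand manip.tcp_to_tips ahead of it and the grasp point (between the pads) lies 2 mm behind it (manip.tcp_to_tips is the distance from the TCP to the fingertips, in m); y points along the fingers, z is the direction in which the jaws open and shut, and the axes are right-handed (so a half turn about y gives the same grasp; the last joint's range is limited). The gripper opens to 85 mm and grips with 20 to 120 N. Pads are 22 mm wide; open, the fingers measure 114 mm over their backs; the gripper's body (76 mm by 85 mm) begins 54 mm behind the grasp point. The pads swing forward as they close: fully open they stand 13 mm farther back than shut.
Start: joints at [1.306, 0.332, -0.065, 1.46, 0.022, 1.35, -0.088], TCP at [0.15, -0.607, 0.248] pointing down, gripper open.
Joint ranges: [-2.6, 2.6], [-0.5, 2.12], [-1.47, 1.34], [0.16, 2.42], [-1.27, 4.41], [0.06, 2.06], [-2.6, 2.6]. Speed limits (rad/s): [2.22, 2.22, 2.79, 2.79, 3.14, 3.14, 3.14].

### API

Orientations are given as a unit quaternion [x, y, z, w].
In Python, from workcell import manip gives the robot as it stands. The module is installed in compiled form; this text tells all that it offers.
- The arm moves only by the tool move_arm, never from a script. Its argument "increments" is a list of rows, each an object with "offset": the shift along the tool's x, y, z in m, a list of three; "yaw": the turn about the tool's y in degrees; "jaw": the closure in counts, from 0 (fully open) to 255 (shut). In form: [{"offset": [tx, ty, tz], "yaw": yaw, "jaw": jaw}, ...]. A call has 1 to 10 rows; each row is the pose to reach, as a shift and turn from the pose measured when the call began, along the tool's axes at that moment; what a row does not reach only later rows make up. A row lasts 1/12 s, in which the tool goes at most 41.7 mm and 7.16 degrees, less where a joint would pass 70% of its speed; a pose out of reach is approached as far as the arm can. A call with a gripper value outside its range is refused whole. The fingers move at their own pace and stop on an object; "squeeze" is the grip in N (left out, the last holds). Time passes only in rows, so rows that repeat a pose let the fingers close. It gives the time, the measured TCP pose, the force and the opening at its end, in the units of the state.
- manip.get_obs(): the state, without advancing time (a new reading comes with each control period).
- manip.camera(name): name is "scene" or "top" or "wrist"; returns a dict with "pixels" (384x512x3 uint8, red, green, blue), "depth" (384x512 float32, m along the optical axis (not along the pixel's ray), 0 where there is no reading), "intrinsics" (3x3 intrinsics, pixels), "R" (3x3) and "t" (3): a world point X has camera coordinates R X + t; the wrist camera has in their place "mount" (4x4, takes a point from camera to tool coordinates, whose origin is the TCP and whose axes are the tool frame's). Camera axes: x right, y down, z forward; pixel columns grow to the right and rows downward; lengths in m; the calibration is good to about 2 mm. A picture is of the moment at which its call begins: read the wrist's pose just before it.
- manip.hand_in(): hands the job in, once; it reports no verdict.
Trained networks look in a picture, given as the dict that the camera call returned (one of the last four; its "shot" number tells which), for a name from the list of things; names that differ only in an ending like _2 or _b are one class to them, and where a whole thing is asked for, a point or a joint stands for the part that bears it (a point fixed in the world has none). Each returns a list of dicts, best first, with "confidence" (0 to 1); they miss things now and then, are a little off and sometimes report something else, mostly with a low value. They report only what shows in the picture. A call takes as long as a camera call.
- manip.recognise(picture, query): "bbox" ([left, top, right, bottom] in pixels, round what is visible of it).
- manip.spot_point(picture, query): "centre" ([column, row] in pixels: a listed point, or the origin of a listed thing).
The state is a dict: "clock": time; "joint_pos": joint angles; "joint_velocities": joint speeds; "tau": joint torques, N m; "position": TCP position; "ee_rot": TCP orientation; "ft_force": force on the tool from outside, world axes, zero at the start; "torque": the same for the moment, N m; "grip_width": opening from 0.0 (shut) to 1.0 (fully open).
Only numpy, scipy, OpenCV 4.12 (cv2) and the standard library are available. Lean on these libraries where they do the work, as an engineer would, in place of code of your own. Each camera call takes 0.05 s, during which the arm holds its last target. There are 200 camera calls.

### The job

A customer wants to see the pegs of the game with the red star on its lid: press down on the top of that lid and drag it back towards the robot, along its grooves, until the pegs' compartment at the far end of the box is fully uncovered. Leave the box itself standing where it is, leave the green-spotted box alone and shut, and take the hand away.

Things in the scene. Friction and masses are not known exactly. Their poses are not given: they have to be found in the camera images.
- red_box: Pale wood game box, 190 (x) x 110 (y) x 52 (z) mm, 0.6 kg, loose. Origin at the centre of its underside, z up, +x to its far end (yaw within 20 degrees). Its flat sliding lid, darker, no grip, red star at the middle and red end stripes, has its top 47 mm up, 5 mm below the rims; shut it spans x -95 to +86, with y -42 to +42 free between the rims. The pegs lie under x +17 to +87 mm.
- red_lid (a joint): How far the red-star lid is slid open, in m: 0 shut, growing as it moves along the box's -x, out over the near end, to a stop at 0.105. The pegs are fully uncovered from 0.070. It slides in grooves with light friction (1 to 2 N), cannot be lifted out and stays where left. Pressed with 5 to 15 N, closed fingertips drag it with little slip and the box stays put.
- green_box: The other game box, of the same make, size and axes; its lid has seven round green spots at the middle and green end stripes. To be left alone. Which of the two stands on the left varies.
- green_lid (a joint): How far the green-spotted lid is slid open, in m, as for the other: 0 is shut, and it stays shut.

How it is judged:
At the end, for the whole second after the job is handed in: The red-star lid is slid open by more than 65 mm and at rest, its box flat on the table and less than 40 mm from where it stood, the green-spotted lid open by less than 15 mm and its box moved less than 30 mm (value of joint red_lid above 0.065 m and velocity of joint red_lid below 0.01 m/s and distance of red_box from where it was at the start of the episode below 0.04 m and angle between red_box's own z axis and vertical below 0.1 rad and value of joint green_lid below 0.015 m and distance of green_box from where it was at the start of the episode below 0.03 m); the robot touches nothing.
It fails at once if the green-spotted box is opened or shoved (value of joint green_lid above 0.02 m or distance of green_box from where it was at the start of the episode above 0.04 m).
It fails at once if the red-star box is tipped (angle between red_box's own z axis and vertical above 0.35 rad).
It also fails if it takes over 29 s, if anything falls off the work surface, if the arm or the gripper's body presses on something with over 40 N, if the wrist force passes 120 N, or if a joint passes its speed limit or range.

## Working session

There is one attempt and no reset: what is moved stays moved. The work goes in short steps, Python scripts to look and compute and a tool call to move; the robot and the scene stay as the last step left them, time stands still between calls to the robot, and variables do not carry over. Pictures are saved under pics/ and viewed, about 8 in all and at most 12, crops included, and the job is handed in when it is done.

Besides the shell and the picture viewer there is one more tool, called after "Emit:" as a command line: name --argument value ..., lists and objects as JSON in quotes. move_arm: Moves the arm, as the interface text tells. Its arguments: {"type":"object","properties":{"increments":{"type":"array","items":{"type":"object","properties":{"offset":{"type":"array","items":{"type":"number"}},"yaw":{"type":"number"},"jaw":{"type":"number"}}}},"squeeze":{"type":"number"}},"required":["increments"]}

```bash
mkdir -p pics; cat > h.py <<'E'
import numpy as np, cv2
from workcell import manip
from scipy.spatial.transform import Rotation as Ro
def P(c,u,v,z=None):
    K=c["intrinsics"]; r=np.linalg.inv(K)@[u,v,1]
    R=np.array(c["R"]);t=np.array(c["t"])
    o=-R.T@t; d=R.T@r
    if z is None: return o+d*c["depth"][int(round(v)),int(round(u))]
    return o+d*(z-o[2])/d[2]
E
python3 - <<'E'
from h import *
o=manip.get_obs(); print(o["position"],o["ee_rot"],o["clock"],o["ft_force"],manip.tcp_to_tips)
print(Ro.from_quat(o["ee_rot"]).as_matrix().round(3))
ims=[]
for n in("top","scene"):
    c=manip.camera(n); im=cv2.cvtColor(c["pixels"],cv2.COLOR_RGB2BGR); cv2.imwrite(f"pics/{n}.png",im)
    for q in("red_box","green_box","red_lid"):
        for d in manip.recognise(c,q)[:2]: print(n,q,d)
        for d in manip.spot_point(c,q)[:2]: print(n,q,d,P(c,*d["centre"],z=.047).round(3))
E
```

```text
[ 0.14954195 -0.60648861  0.24751749] [-0.08537556  0.7024364  -0.70145294  0.08519324] 0.0 [-0.17759278  0.25705985  0.06202789] 0.017
[[-0.971 -0.     0.239]
 [-0.239  0.001 -0.971]
 [ 0.    -1.    -0.001]]
top red_box {'bbox': [159.8, 141.4, 225.4, 241.2], 'confidence': 0.55}
top red_box {'centre': [197.2, 195.7], 'confidence': 0.68} [0.541 0.126 0.047]
top green_box {'bbox': [282.8, 149.0, 370.8, 258.9], 'confidence': 0.89}
top green_box {'centre': [321.4, 203.2], 'confidence': 0.71} [ 0.53  -0.119  0.047]
top red_lid {'bbox': [168.8, 144.0, 216.5, 239.7], 'confidence': 0.55}Traceback (most recent call last):
  File "<stdin>", line 9, in <module>
ValueError: it knows: green_box, red_box
```

View pics/top.png

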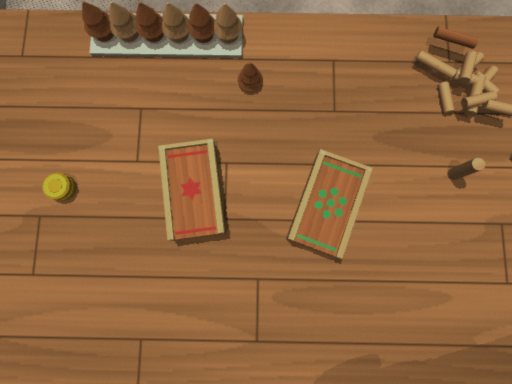

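The top view shows the red-star box at left (star at about pixel 191,188) and the green-spotted box at right (about 331,203). Next I'll measure the red marks.

```bash
python3 - <<'E'
from h import *
c=manip.camera("top"); h=cv2.cvtColor(c["pixels"],cv2.COLOR_RGB2HSV)
p=c["pixels"].astype(int)
m=((p[...,0]>130)&(p[...,1]<75)&(p[...,2]<75)).astype(np.uint8); m[:,:150]=0;m[:,235:]=0;m[:130]=0;m[250:]=0
n,l,s,ce=cv2.connectedComponentsWithStats(m)
for i in range(1,n):
    if s[i,4]>5: print(s[i],P(c,*ce[i],z=.047).round(4),P(c,*ce[i]).round(4))
# rim mask: depth points at 52 mm
K=c["intrinsics"];v,u=np.mgrid[130:260,150:240]
X=np.array([P(c,a,b) for a,b in zip(u.ravel(),v.ravel())])
k=(X[:,2]>.04)&(X[:,2]<.06); r=cv2.minAreaRect(X[k,:2].astype(np.float32)); print(r,np.median(X[k,2]))
pts=X[k]
v,u=np.mgrid[140:270,275:385]
X=np.array([P(c,a,b) for a,b in zip(u.ravel(),v.ravel())]);k=(X[:,2]>.04)&(X[:,2]<.06); print(cv2.minAreaRect(X[k,:2].astype(np.float32)))
v,u=np.mgrid[0:384,0:512]; z=c["depth"]
X=np.array([P(c,a,b) for a,b in zip(u.ravel(),v.ravel())]); k=(X[:,2]>.07)&(X[:,2]<.6)
print(X[k].min(0),X[k].max(0))
E
```

```text
[168 150  39   8  96] [0.626  0.1516 0.047 ] [0.6255 0.1512 0.0488]
[182 179  19  20 219] [0.5549 0.1398 0.047 ] [0.5546 0.1395 0.0486]
[175 227  41   7 106] [0.4728 0.1278 0.047 ] [0.4728 0.1279 0.0466]
((0.555609405040741, 0.14009852707386017), (0.19120462238788605, 0.11050259321928024), 8.800383567810059) 0.04761091756719682
((0.5321321487426758, -0.1359027773141861), (0.11020636558532715, 0.19077816605567932), 70.30863189697266)
[ 0.59101531 -0.41823776  0.07000319] [0.93475842 0.37833453 0.11203342]
```

The box measures 191 x 110 mm, centred at (0.556, 0.140) with yaw 8.8°, and the lid is shut. I'll press at box x of about +45 mm, world (0.600, 0.147), and drag along -x. First I move over to it, closing the fingers on the way.

Emit:
move_arm --increments '[{"offset":[-0.032,0,-0.023],"yaw":5,"jaw":255},{"offset":[-0.064,0,-0.046],"yaw":5,"jaw":255},{"offset":[-0.096,0,-0.07],"yaw":5,"jaw":255},{"offset":[-0.128,0,-0.093],"yaw":5,"jaw":255},{"offset":[-0.16,0,-0.116],"yaw":5,"jaw":255},{"offset":[-0.192,0,-0.14],"yaw":5,"jaw":255},{"offset":[-0.224,0,-0.163],"yaw":5,"jaw":255},{"offset":[-0.256,0,-0.186],"yaw":5,"jaw":255},{"offset":[-0.288,0,-0.21],"yaw":5,"jaw":255},{"offset":[-0.314,0,-0.231],"yaw":5,"jaw":255}]'

```text
clock: 1.18
position: [0.4008, -0.3048, 0.2485]
ee_rot: [0.055, -0.705, 0.705, -0.055]
ft_force: [0.3, -0.6, 0.1]
grip_width: 0.001
```

Emit:
move_arm --increments '[{"offset":[-0.022,0,-0.034],"yaw":0,"jaw":255},{"offset":[-0.044,0,-0.069],"yaw":0,"jaw":255},{"offset":[-0.066,0,-0.104],"yaw":0,"jaw":255},{"offset":[-0.088,0,-0.138],"yaw":0,"jaw":255},{"offset":[-0.11,0,-0.173],"yaw":0,"jaw":255},{"offset":[-0.132,0,-0.207],"yaw":0,"jaw":255},{"offset":[-0.154,0,-0.242],"yaw":0,"jaw":255},{"offset":[-0.176,0,-0.276],"yaw":0,"jaw":255},{"offset":[-0.198,0,-0.311],"yaw":0,"jaw":255},{"offset":[-0.22,0,-0.345],"yaw":0,"jaw":255}]'

```text
clock: 2.02
position: [0.565, 0.0721, 0.2489]
ee_rot: [0.054, -0.705, 0.705, -0.055]
ft_force: [0.2, -0.5, -0.2]
grip_width: 0.001
```

```bash
python3 - <<'E'
from h import *
o=manip.get_obs(); M=Ro.from_quat(o["ee_rot"]).as_matrix()
print(o["position"],o["joint_pos"],M.T@(np.array([.600,.147,.047+.017])-o["position"]),M[:,0],o["ft_force"])
E
```

```text
[0.5650377  0.07212286 0.24885831] [ 0.35936766  0.27741775 -0.67583928  1.58342576  0.17729417  1.34184354
 -1.75319502] [-0.04590861  0.18489747 -0.0686066 ] [-0.98792344 -0.15493772 -0.00125909] [ 0.18496422 -0.54440667 -0.24752536]
```

Emit:
move_arm --increments '[{"offset":[-0.023,0,-0.034],"yaw":0,"jaw":255},{"offset":[-0.046,0.01,-0.0685],"yaw":0,"jaw":255},{"offset":[-0.046,0.04,-0.0685],"yaw":0,"jaw":255},{"offset":[-0.046,0.075,-0.0685],"yaw":0,"jaw":255},{"offset":[-0.046,0.11,-0.0685],"yaw":0,"jaw":255},{"offset":[-0.046,0.14,-0.0685],"yaw":0,"jaw":255},{"offset":[-0.046,0.16,-0.0685],"yaw":0,"jaw":255},{"offset":[-0.046,0.164,-0.0685],"yaw":0,"jaw":255},{"offset":[-0.046,0.164,-0.0685],"yaw":0,"jaw":255}]'

```text
clock: 2.77
position: [0.5994, 0.1467, 0.0839]
ee_rot: [0.055, -0.705, 0.705, -0.055]
ft_force: [0.3, 0.7, 0.1]
grip_width: 0.002
```

```bash
python3 - <<'E'
from h import *
o=manip.get_obs(); print(o["position"],o["ft_force"])
a=cv2.cvtColor(manip.camera("scene")["pixels"],cv2.COLOR_RGB2BGR)
cv2.imwrite("pics/s2.png",a)
E
```

```text
[0.59938075 0.14666045 0.08385981] [0.28593065 0.6604614  0.12505057]
```

View pics/s2.png

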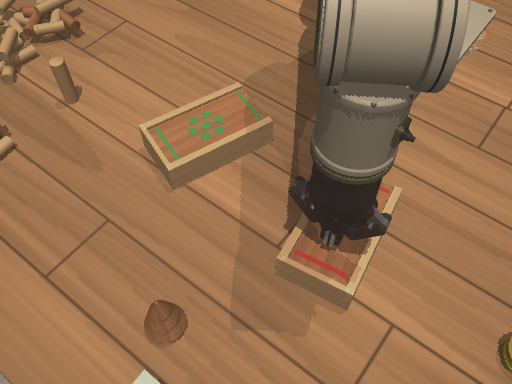

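The scene view shows the closed fingertips (about 330,238) over the far half of the red lid, between the rims. I'll lower gently.

Emit:
move_arm --increments '[{"offset":[0,0.008,0],"yaw":0,"jaw":255},{"offset":[0,0.015,0],"yaw":0,"jaw":255},{"offset":[0,0.018,0],"yaw":0,"jaw":255},{"offset":[0,0.018,0],"yaw":0,"jaw":255}]'

```text
clock: 3.15
position: [0.6001, 0.1469, 0.0671]
ee_rot: [0.055, -0.705, 0.705, -0.055]
ft_force: [-0.1, -0.5, -0.5]
grip_width: -0.001
```

Emit:
move_arm --increments '[{"offset":[0,0.002,0],"yaw":0,"jaw":255},{"offset":[0,0.003,0],"yaw":0,"jaw":255},{"offset":[0,0.004,0],"yaw":0,"jaw":255},{"offset":[0,0.004,0],"yaw":0,"jaw":255}]'

```text
clock: 3.48
position: [0.601, 0.147, 0.0642]
ee_rot: [0.054, -0.705, 0.705, -0.056]
ft_force: [-0.3, -0.8, 4.8]
grip_width: -0.002
```

Emit:
move_arm --increments '[{"offset":[0,0.002,0],"yaw":0,"jaw":255},{"offset":[0,0.0025,0],"yaw":0,"jaw":255},{"offset":[0.003,0.0025,0],"yaw":0,"jaw":255},{"offset":[0.007,0.0025,0],"yaw":0,"jaw":255},{"offset":[0.012,0.0025,0],"yaw":0,"jaw":255}]'

```text
clock: 3.9
position: [0.5913, 0.1455, 0.0641]
ee_rot: [-0.052, 0.705, -0.705, 0.058]
ft_force: [1.0, -0.6, 12.1]
grip_width: 0.003
```

```bash
python3 - <<'E'
from h import *
o=manip.get_obs(); M=Ro.from_quat(o["ee_rot"]).as_matrix()
print(o["position"],o["ft_force"],M.round(4).tolist())
d=np.array([-np.cos(np.radians(8.8)),-np.sin(np.radians(8.8)),0])
print(M.T@d*.04)
E
```

```text
[0.59131589 0.14549458 0.06405002] [ 1.02156855 -0.55529126 12.05852754] [[-0.988, 0.008, 0.1541], [-0.1541, 0.001, -0.988], [-0.0081, -1.0, 0.0003]]
[ 3.99986630e-02 -3.23658406e-04 -4.69719925e-05]
```

Emit:
move_arm --increments '[{"offset":[0.004,0.0018,0],"yaw":0,"jaw":255},{"offset":[0.008,0.0018,0],"yaw":0,"jaw":255},{"offset":[0.012,0.0018,0],"yaw":0,"jaw":255},{"offset":[0.016,0.0017,0],"yaw":0,"jaw":255},{"offset":[0.02,0.0017,0],"yaw":0,"jaw":255},{"offset":[0.024,0.0017,0],"yaw":0,"jaw":255},{"offset":[0.028,0.0016,0],"yaw":0,"jaw":255},{"offset":[0.032,0.0016,0],"yaw":0,"jaw":255},{"offset":[0.036,0.0016,0],"yaw":0,"jaw":255}]'

```text
clock: 4.65
position: [0.5575, 0.1403, 0.0641]
ee_rot: [-0.05, 0.705, -0.705, 0.059]
ft_force: [1.4, -1.0, 9.3]
grip_width: -0.001
```

```bash
python3 - <<'E'
from h import *
o=manip.get_obs(); M=Ro.from_quat(o["ee_rot"]).as_matrix()
d=np.array([-np.cos(np.radians(8.8)),-np.sin(np.radians(8.8)),0])
print(M.T@d*.04,o["position"],o["ft_force"])
a=cv2.cvtColor(manip.camera("scene")["pixels"],cv2.COLOR_RGB2BGR)
cv2.imwrite("pics/s3.png",a)
E
```

```text
[ 3.99968774e-02 -4.98510339e-04 -3.58652449e-05] [0.55748023 0.14027992 0.06407526] [ 1.43194855 -1.00247598  9.32801837]
```

View pics/s3.png

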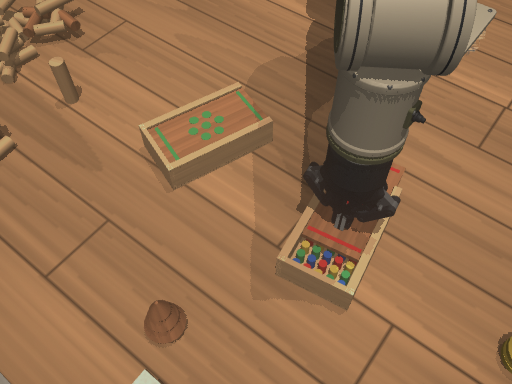

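The lid is following: the pegs show at about (325,262) and the box hasn't moved. I'll drag about 45 mm more.

Emit:
move_arm --increments '[{"offset":[0.004,0.0022,0],"yaw":0,"jaw":255},{"offset":[0.009,0.0022,0],"yaw":0,"jaw":255},{"offset":[0.014,0.0022,0],"yaw":0,"jaw":255},{"offset":[0.019,0.0021,0],"yaw":0,"jaw":255},{"offset":[0.024,0.002,0],"yaw":0,"jaw":255},{"offset":[0.029,0.002,0],"yaw":0,"jaw":255},{"offset":[0.034,0.0019,0],"yaw":0,"jaw":255},{"offset":[0.039,0.0018,0],"yaw":0,"jaw":255},{"offset":[0.043,0.0018,0],"yaw":0,"jaw":255},{"offset":[0.043,0.0018,0],"yaw":0,"jaw":255}]'

```text
clock: 5.53
position: [0.516, 0.1339, 0.064]
ee_rot: [-0.049, 0.705, -0.705, 0.061]
ft_force: [-1.5, -0.5, 14.6]
grip_width: 0.004
```

Emit:
move_arm --increments '[{"offset":[0,-0.01,0],"yaw":0,"jaw":255},{"offset":[0,-0.03,0],"yaw":0,"jaw":255},{"offset":[0,-0.06,0],"yaw":0,"jaw":255},{"offset":[0,-0.09,0],"yaw":0,"jaw":255},{"offset":[0,-0.125,0],"yaw":0,"jaw":255},{"offset":[0,-0.16,0.03],"yaw":0,"jaw":255},{"offset":[0,-0.18,0.07],"yaw":0,"jaw":255},{"offset":[0,-0.18,0.11],"yaw":0,"jaw":255},{"offset":[0,-0.18,0.14],"yaw":0,"jaw":255},{"offset":[0,-0.18,0.14],"yaw":0,"jaw":255}]'

```text
clock: 6.37
position: [0.5354, -0.0131, 0.2449]
ee_rot: [0.045, -0.704, 0.706, -0.057]
ft_force: [0.2, -0.1, -0.2]
grip_width: 0.001
```

```bash
python3 - <<'E'
from h import *
o=manip.get_obs(); print(o["position"],o["ft_force"],o["clock"],abs(np.array(o["joint_velocities"])).max())
c=manip.camera("top"); a=cv2.cvtColor(c["pixels"],cv2.COLOR_RGB2BGR)
b=cv2.cvtColor(manip.camera("scene")["pixels"],cv2.COLOR_RGB2BGR)
cv2.imwrite("pics/e.png",np.hstack([a[120:384,130:400],b[60:324,180:512]]))
p=c["pixels"].astype(int)
m=((p[...,0]>130)&(p[...,1]<75)&(p[...,2]<75)).astype(np.uint8); m[:,:150]=0;m[:,235:]=0;m[:130]=0
n,l,s,ce=cv2.connectedComponentsWithStats(m)
for i in range(1,n):
    if s[i,4]>5: print(s[i],P(c,*ce[i],z=.047).round(4))
E
```

```text
[ 0.53538447 -0.01307579  0.24487459] [ 0.20196974 -0.12492817 -0.16087292] 6.3667 0.10791536349839254
[187 159   5   5  20] [0.6104 0.1452 0.047 ]
[179 168   6   5  22] [0.5922 0.1591 0.047 ]
[172 177   5   5  21] [0.5738 0.1735 0.047 ]
[171 193  30   7 100] [0.5401 0.1497 0.047 ]
[185 220  22  24 280] [0.4705 0.1267 0.047 ]
[179 271  39   8 146] [0.3883 0.1178 0.047 ]
```

View pics/e.png

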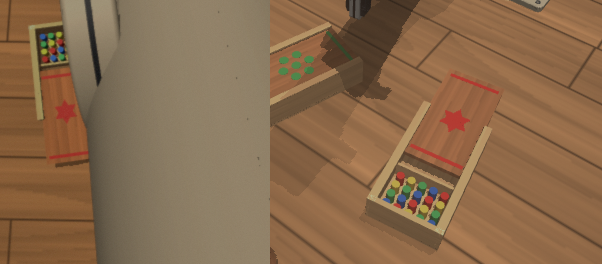

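The near stripe and star moved about 85 mm, the pegs are fully uncovered, and the hand is clear.

```bash
python3 -c "
from workcell import manip
print(manip.hand_in(), manip.get_obs()['clock'])"
```

```text
the job is handed in; nothing more can be done
the job is handed in; nothing more can be done
```

The red-star lid is open by about 85 mm and the pegs' compartment is fully uncovered; I've handed the job in. I pressed on the lid with closed fingertips at about 9–15 N, dragged it along its grooves, then lifted the hand to z of about 0.245 m, where it touches nothing.

- **Opening:** the star moved about 85 mm and the near stripe about 85 mm in the top camera, against the 65 mm needed. The last picture shows all the pegs.
- **Boxes:** the red box looked flat and unmoved, but I didn't measure its position again because the arm hid part of it from above. The visible part of the green-spotted box looked untouched and shut, which I also judged only by eye.
- **Time and forces:** the run took about 6.4 s. The force reading was back near zero once the hand was clear.
- **Checks that disagreed:** before the move, the network's centre for the red box was about 2 cm off the colour and depth measurement, so I used that measurement. The hand-in reported no verdict.

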